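# Shim the rocking bolt shelf

### The arm

A 7-joint arm with a two-finger parallel gripper is mounted at the origin on the work surface. World frame = base frame: x ahead of the robot, y to its left, z up, the work surface at z = 0. Lengths are in m, angles in rad, forces in N, time in s.
With the tool pointing down it reaches from about 0.425 to 0.825 m from the base axis. Payload 3.6 kg.
Tool frame: the origin (TCP) lies midway between the tips of the shut fingers; the grasp point (between the pads) lies 19 mm behind it (grip_depth is the distance from the TCP to the grasp point, in m); z points along the fingers, y is the line along which they close (so a half turn about z gives the same grasp; the last joint's range is limited). The gripper opens to 93 mm and grips with 3 to 60 N. Pads are 15 mm wide; open, the fingers measure 128 mm over their backs; the gripper's body (75 mm by 188 mm) begins 65 mm behind the grasp point.
Start: joints at [1.206, 0.615, -0.013, 1.423, 0.008, 1.103, -0.04], TCP at [0.216, -0.613, 0.219] pointing down, gripper open.
Joint ranges: [-3.12, 3.12], [-0.3, 2.06], [-1.34, 1.32], [0.26, 2.42], [-1.36, 4.5], [0.01, 1.98], [-2.84, 2.84]. Speed limits (rad/s): [2.79, 2.79, 3.14, 3.14, 3.14, 3.14, 3.14].

### API

Orientations are given as a unit quaternion [x, y, z, w].
In Python, from plant import observe, capture, finish_job, grip_depth gives the robot as it stands.
- The arm moves only by the tool move_arm, never from a script. Its argument "moves" is a list of rows, each an object with "linear": the shift along the world's x, y, z normalised to -1 to 1, where 1 is 60 mm, a list of three; "roll": the turn about the world's z normalised to -1 to 1, where 1 is 0.15 rad. A call has 1 to 10 rows; each row shifts and turns the commanded pose from where the row before left it; what a row does not reach is not made up. A row lasts 1/8 s, in which the tool goes at most 62.5 mm and 10.7 degrees, less where a joint would pass 70% of its speed; a pose out of reach is approached as far as the arm can. A call with a number of a shift or a turn outside -1 to 1 is refused whole. A call with a gripper value outside its range is refused whole. "gripper" is the closure, from -1 (fully open) to 1 (shut), so that 0 is half open, set as the call begins (left out, the last holds). The fingers move at their own pace and stop on an object; "force" is the grip in N (left out, the last holds). Time passes only in rows, so rows that do not move let the fingers close. It gives the time, the measured TCP pose, the force, the opening and the grip force at its end, in the units of the state.
- observe(): the state, without advancing time (a new reading comes with each control period).
- capture(name): name is "scene" or "top" or "wrist"; returns a dict with "image" (400x640x3 uint8, red, green, blue), "depth" (400x640 float32, m along the optical axis (not along the pixel's ray), 0 where there is no reading), "camera_matrix" (3x3 intrinsics, pixels), "rvec" (rotation vector, rad) and "tvec" (3), from world to camera coordinates, as OpenCV has them. Camera axes: x right, y down, z forward; pixel columns grow to the right and rows downward; lengths in m; the calibration is good to about 2 mm. A picture is of the moment at which its call begins.
- finish_job(): hands the job in; it is judged then, once.
The state is a dict: "time_s": time; "joint_positions": joint angles; "dq": joint speeds; "joint_efforts": joint torques, N m; "position": TCP position; "ee_rot": TCP orientation; "force": force on the tool from outside, world axes, zero at the start; "moment": the same for the moment, N m; "opening": finger opening in m; "grip_force": force on a finger pad.
Only numpy, scipy, OpenCV 4.12 (cv2) and the standard library are available. Lean on these libraries where they do the work, as an engineer would, in place of code of your own. Each camera call takes 0.05 s, during which the arm holds its last target. There are 200 camera calls.

### The job

The little grey bolt shelf rocks because one of its legs has lost its rubber cap and hangs clear of the bench. With the fingertips, push the orange wedge along the bench, thin end first, under that bare leg until it is snug and the shelf can no longer rock, but stop before you shove the shelf along or jack it out of level; then press down firmly on the deck right above that leg to check that it stands firm, and come away. Do not grip or lift anything, and leave the other parts where they lie.

Things in the scene. Friction and masses are not known exactly. Their poses are not given: they have to be found in the camera images.
- shelf: Loose grey steel bench shelf, 204 x 304 mm (x, y), deck surface 125 mm up, about 2.4 kg, standing level on three rubber caps. Origin at bench height below its centre, z up. Legs 25 x 25 mm at x = +/-87.5, y = +/-137.5 mm; the one at +x, +y is bare: 2 to 3 N on its corner rocks the shelf. A block with six bolts (to 171 mm up) is fixed on the deck at the opposite corner. Lower board 49 mm up.
- bare_leg (a point): Centre of the square 25 mm lower end of the leg without a rubber cap; it hangs 9 mm above the bench. Axes as the shelf's. The wedge lies on the shelf's +y side and goes in under the leg roughly along the shelf's -y.
- leg_top (a point): The point on the deck surface right above the bare leg, where to press: 125 mm above the bench, 14 mm inside two edges of the deck. Nothing lies within 80 mm of it.
- wedge: Loose orange plastic wedge flat on the bench, 140 x 50 mm (x, y), 0.1 kg: 19 mm high at the thick end (x = -70 mm, upright face to push), 3 mm at the thin end (x = +70), even slope; x starts roughly towards the leg. Origin: centre of underside. Slides at under 1 N; meets the leg 30 mm ahead of the origin; in the next few mm the push climbs to 8 N or so, then the shelf slides too. Stays where left.
- gasket: Bystander: silvery copper gasket ring, 48 mm across, 3 mm thick, loose on the shelf's deck. Origin at the centre of its underside.
- wing_nut: Bystander: small brass wing nut, 50 mm over the wings, 22 mm high, loose on the bench on the robot's side of the wedge. Origin at the centre of its underside.
- torque_head: Bystander: blue anodized open-end torque wrench head, 95 mm long, 34 mm wide, 16 mm high, loose on the bench beyond the wedge. Origin on its underside near its middle, x towards its jaw.
- vise: Obstacle: small dark green cast-iron bench vise bolted to the bench to the right of the shelf, about 240 mm long (its x), 140 mm wide, 150 mm high, gripping a round 70 mm steel blank flange. Origin at bench height below its body.
Mind the look-alikes: they are no part of the job. There is more than one size of the wedge; the one meant has the size given above.

How it is judged:
On the way, in this order (a step that is already met when the one before it is completed fails the run):
1. the wedge is pushed snug under the bare leg: it carries part of the shelf while no finger is on the shelf, and the shelf stands level (contact force between wedge and shelf above 0.4 N and not (contact force between the fingers and shelf above 0.2 N) and x of bare_leg in the frame of wedge between -0.02 and 0.05 m and angle between shelf's own z axis and vertical below 0.012 rad), for 0.2 s.
2. the fingers press down on the deck right above that leg with more than 5 N and the shelf does not give (contact force between the fingers and shelf above 5 N and distance between the grasp point and leg_top below 0.07 m and contact force between wedge and shelf above 2 N and angle between shelf's own z axis and vertical below 0.012 rad), for 0.2 s.
At the end, for the whole second after the job is handed in: Wedge flat under the bare leg, the leg centre within 25 mm of its centre line, carrying at least 0.3 N; shelf level within 0.012 rad and within 15 mm of where it stood; gasket within 20 mm, wing nut and torque head within 15 mm of their places; all at rest (contact force between wedge and shelf above 0.3 N and angle between shelf's own z axis and vertical below 0.012 rad and x of bare_leg in the frame of wedge between -0.02 and 0.05 m and y of bare_leg in the frame of wedge between -0.025 and 0.025 m and distance of each of shelf, wing_nut, torque_head from where it was at the start of the episode below 0.015 m and height (world z) of wedge below 0.004 m and linear speed of each of shelf, wedge below 0.01 m/s and distance of gasket from where it was at the start of the episode below 0.02 m); the robot touches nothing.
It fails at once if the wedge is lifted off the bench (height (world z) of wedge above 0.008 m).
It fails at once if the wedge is gripped (it lies between the fingers) (contact force between the fingers and wedge above 1 N and x of the grasp point in the frame of wedge between -0.058 and 0.07 m and y of the grasp point in the frame of wedge between -0.015 and 0.015 m and z of the grasp point in the frame of wedge below 0.03 m).
It fails at once if the shelf is lifted, tipped or shoved away (height (world z) of shelf above 0.012 m or angle between shelf's own z axis and vertical above 0.1 rad or distance of shelf from where it was at the start of the episode above 0.03 m).
It fails at once if the gasket, the wing nut or the torque head is knocked or carried away (distance of gasket from where it was at the start of the episode above 0.03 m or distance of any of wing_nut, torque_head from where it was at the start of the episode above 0.025 m).
It also fails if it takes over 51 s, if anything falls off the work surface, if the arm or the gripper's body presses on something with over 40 N, if the wrist force passes 120 N, or if a joint passes its speed limit or range.

## Working session

There is one attempt and no reset: what is moved stays moved. The work goes in short steps, Python scripts to look and compute and a tool call to move; the robot and the scene stay as the last step left them, time stands still between calls to the robot, and variables do not carry over. Pictures are saved under pics/ and viewed, at most 10 in all, crops included, and the job is handed in when it is done.

Besides the shell and the picture viewer there is one more tool, called as name(argument=value, ...), one argument or row to a line, values as JSON. move_arm: Moves the arm, as the interface text tells. Its arguments: {"type":"object","properties":{"moves":{"type":"array","items":{"type":"object","properties":{"linear":{"type":"array","items":{"type":"number","minimum":-1,"maximum":1}},"roll":{"type":"number","minimum":-1,"maximum":1}}}},"gripper":{"type":"number"},"force":{"type":"number"}},"required":["moves"]}

```bash
mkdir -p pics
cat > h.py <<'E'
import numpy as np, cv2
from plant import observe, capture, finish_job, grip_depth
def save(c,n): cv2.imwrite('pics/'+n,c['image'][:,:,::-1])
def ray(c,uv,z):
    R=cv2.Rodrigues(np.array(c['rvec'],float))[0];t=np.array(c['tvec'],float).ravel()
    K=np.array(c['camera_matrix']);uv=np.atleast_2d(np.array(uv,float))
    d=(np.linalg.inv(K)@np.c_[uv,np.ones(len(uv))].T).T@R
    o=-R.T@t
    return o+d*((z-o[2])/d[:,2])[:,None]
def cloud(c):
    R=cv2.Rodrigues(np.array(c['rvec'],float))[0];t=np.array(c['tvec'],float).ravel()
    K=np.array(c['camera_matrix']);d=c['depth'];v,u=np.mgrid[:d.shape[0],:d.shape[1]]
    p=np.stack([(u-K[0,2])/K[0,0]*d,(v-K[1,2])/K[1,1]*d,d],-1)
    return (p-t)@R
E
python3 - <<'E'
from h import *
print(observe())
import pickle
D={}
for n in('top','scene'):
    c=capture(n);save(c,n+'0.png');D[n]=c
pickle.dump(D,open('c0.pkl','wb'))
for n in D:
    c=D[n];hsv=cv2.cvtColor(c['image'],cv2.COLOR_RGB2HSV)
    m=cv2.inRange(hsv,(5,130,90),(20,255,255))
    k,l,s,ce=cv2.connectedComponentsWithStats(m)
    for i in range(1,k):
        if s[i,4]>60:
            cn=np.argwhere(l==i)[:,::-1].astype(np.float32)
            b=cv2.boxPoints(cv2.minAreaRect(cn))
            print(n,s[i],b.round(0).tolist(),ray(c,b,0.008).round(3)[:,:2].tolist())
E
```

```text
{'time_s': 0.0, 'joint_positions': array([ 1.20548351,  0.61593047, -0.01262922,  1.42487489,  0.0081096 ,
        1.10338278, -0.04042103]), 'dq': array([ 1.82837270e-03, -8.83015825e-04, -2.34165324e-04, -3.63680764e-05,
        2.31014563e-04,  5.20611509e-04,  6.49474612e-04]), 'joint_efforts': array([-9.55540236e-05, -4.58938479e+01,  2.09055324e-01, -1.65745032e+01,
       -6.10364741e-02,  2.04217178e-02,  2.21851978e-04]), 'position': array([ 0.21579252, -0.612307  ,  0.21748178]), 'ee_rot': array([ 9.85679150e-01,  1.68626791e-01, -2.32939333e-04, -1.25110175e-03]), 'force': array([ 0.49090662,  0.67289708, -1.10006148]), 'moment': array([-0.03603944,  0.02790091, -0.0180972 ]), 'grip_force': 0.0, 'opening': 0.09294341387483145}
top [ 170  103   43   62 1285] [[169.0, 111.0], [189.0, 102.0], [213.0, 155.0], [193.0, 164.0]] [[0.866, 0.371], [0.898, 0.305], [0.721, 0.22], [0.69, 0.285]]
top [202 184  45  17 660] [[202.0, 186.0], [246.0, 184.0], [247.0, 199.0], [203.0, 201.0]] [[0.62, 0.251], [0.629, 0.11], [0.581, 0.106], [0.572, 0.247]]
top [ 139  234   65   45 1431] [[138.0, 254.0], [147.0, 233.0], [204.0, 258.0], [194.0, 279.0]] [[0.398, 0.444], [0.467, 0.418], [0.392, 0.236], [0.324, 0.262]]
scene [466 185  25  11  85] [[465.0, 193.0], [466.0, 184.0], [491.0, 188.0], [489.0, 196.0]] [[0.106, 0.023], [0.061, -0.012], [0.01, 0.049], [0.056, 0.082]]
scene [ 452  251   63   67 1865] [[449.0, 257.0], [471.0, 242.0], [515.0, 311.0], [493.0, 326.0]] [[0.386, 0.221], [0.289, 0.213], [0.401, 0.446], [0.479, 0.446]]
scene [354 262  50  37 784] [[351.0, 272.0], [361.0, 257.0], [405.0, 286.0], [394.0, 301.0]] [[0.645, 0.126], [0.587, 0.093], [0.562, 0.24], [0.618, 0.266]]
scene [ 305  301   72   86 2787] [[304.0, 371.0], [350.0, 296.0], [379.0, 313.0], [333.0, 388.0]] [[0.9, 0.312], [0.697, 0.192], [0.673, 0.274], [0.873, 0.378]]
```

Run:
```python
import cv2
a=cv2.imread('pics/top0.png');cv2.imwrite('pics/top0c.png',cv2.resize(a[70:320,100:420],None,fx=2.4,fy=2.4,interpolation=cv2.INTER_CUBIC))
```

```text
(no output)
```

View pics/top0c.png

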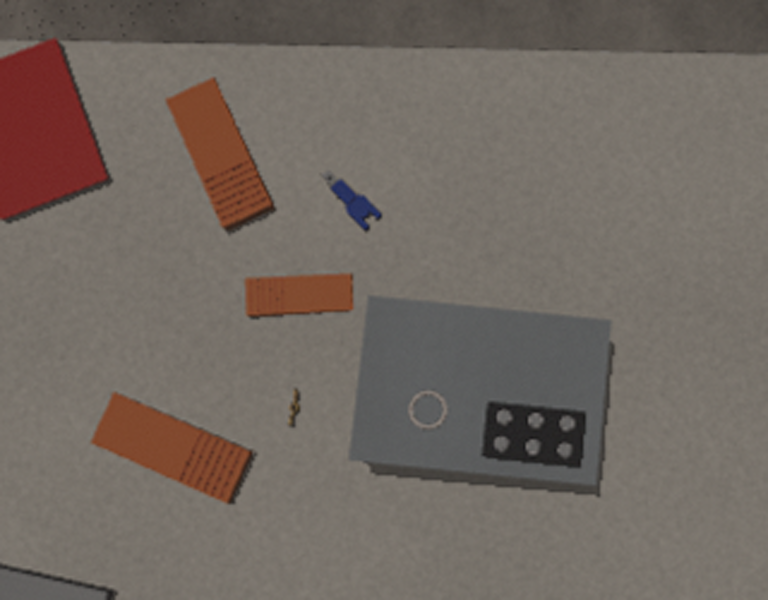

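View pics/scene0.png

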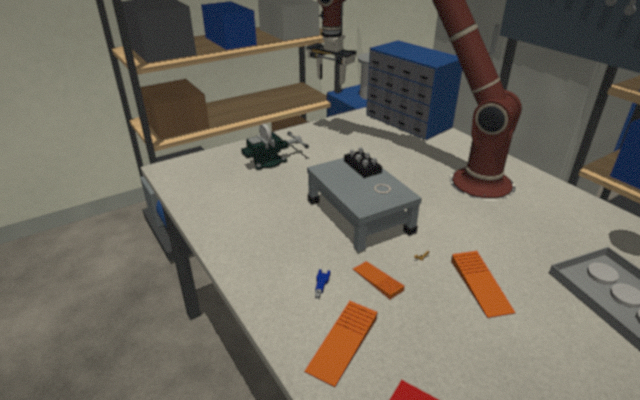

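Three orange wedges appear in the top view. The small one at about px (224,192) measures 140 x 48 mm, so it is the one meant. The two at (191,133) and (171,256) are about 195 x 73 mm, so they are look-alikes. The enlarged crop confirms this: the small wedge's ribbed thick end points away from the shelf (+y), and its thin end points at the shelf corner at px (254,194).

Run:
```python
from h import *
import pickle
D=pickle.load(open('c0.pkl','rb'))
c=D['top'];P=cloud(c);hsv=cv2.cvtColor(c['image'],cv2.COLOR_RGB2HSV)
z=P[...,2];roi=np.zeros(z.shape,bool);roi[180:290,235:365]=1
m=(abs(z-.125)<.012)&roi
m|=0
mm=cv2.morphologyEx(((z>.113)&roi).astype(np.uint8),cv2.MORPH_OPEN,np.ones((3,3)))
ct=max(cv2.findContours(mm,0,2)[0],key=cv2.contourArea)
print('decksz',np.median(z[mm>0]),mm.sum())
b=cv2.boxPoints(cv2.minAreaRect(ct));print('px',b.tolist());w=ray(c,b,.125);print(w.round(4).tolist(),w.mean(0))
# better: fill mask area pixel points world plane min rect
q=ray(c,np.argwhere(mm)[:,::-1],.125)[:,:2].astype(np.float32)
print(cv2.minAreaRect(q))
print('meters/px',np.ptp(q,0))
# wedge
hm=cv2.inRange(hsv,(5,130,60),(20,255,255));hm[:,:200]=0;hm[:180]=0;hm[205:]=0
pp=np.argwhere(hm)[:,::-1]
zz=z[pp[:,1],pp[:,0]];print('wedge z',[zz[(pp[:,0]//6)==k].mean().round(4) for k in range(34,42)])
q=ray(c,pp,.011)[:,:2].astype(np.float32);print(cv2.minAreaRect(q),q.mean(0))
# wing nut and head
for nm,lo,hi,box in(('nut',(12,80,40),(35,255,255),(225,222,235,250)),('blue',(105,100,40),(130,255,255),(225,140,262,170))):
    h=cv2.inRange(hsv,lo,hi);k=np.zeros_like(h);k[box[1]:box[3],box[0]:box[2]]=h[box[1]:box[3],box[0]:box[2]]
    p=np.argwhere(k)[:,::-1];print(nm,len(p),ray(c,p,.01).min(0),ray(c,p,.01).max(0)) if len(p) else print(nm,0)
```

```text
Traceback (most recent call last):
numpy._core._exceptions._UFuncOutputCastingError: Cannot cast ufunc 'bitwise_or' output from dtype('int64') to dtype('bool') with casting rule 'same_kind'
```

Run:
```python
from h import *
import pickle
D=pickle.load(open('c0.pkl','rb'))
c=D['top'];P=cloud(c);hsv=cv2.cvtColor(c['image'],cv2.COLOR_RGB2HSV)
z=P[...,2];roi=np.zeros(z.shape,bool);roi[180:290,235:365]=1
mm=cv2.morphologyEx(((z>.113)&roi).astype(np.uint8),cv2.MORPH_OPEN,np.ones((3,3)))
print('decksz',np.median(z[mm>0]),mm.sum())
q=ray(c,np.argwhere(mm)[:,::-1],.125)[:,:2].astype(np.float32)
r=cv2.minAreaRect(q);print(r,cv2.boxPoints(r).tolist())
hm=cv2.inRange(hsv,(5,130,60),(20,255,255));hm[:,:200]=0;hm[:180]=0;hm[205:]=0
pp=np.argwhere(hm)[:,::-1]
zz=z[pp[:,1],pp[:,0]];print('wedge z',[zz[(pp[:,0]//6)==k].mean().round(4) for k in range(34,42)])
q=ray(c,pp,.011)[:,:2].astype(np.float32);print(cv2.minAreaRect(q),q.mean(0))
for nm,lo,hi,box in(('nut',(12,80,40),(35,255,255),(215,225,230,250)),('blue',(105,100,40),(130,255,255),(225,140,262,170))):
    h=cv2.inRange(hsv,lo,hi);k=np.zeros_like(h);k[box[1]:box[3],box[0]:box[2]]=h[box[1]:box[3],box[0]:box[2]]
    p=np.argwhere(k)[:,::-1];print(nm,len(p),ray(c,p,.01).min(0),ray(c,p,.01).max(0)) if len(p) else print(nm,0)
```

```text
decksz 0.1264023180276732 7111
((0.47236090898513794, -0.06910963356494904), (0.30407389998435974, 0.20403693616390228), 85.12895965576172) [[0.3578009605407715, -0.21193474531173706], [0.561100959777832, -0.22926020622253418], [0.5869208574295044, 0.07371547818183899], [0.38362085819244385, 0.09104093909263611]]
wedge z [np.float64(0.0176), np.float64(0.0164), np.float64(0.0316), np.float64(0.0279), np.float64(0.0276), np.float64(0.0074), np.float64(0.0048), np.float64(0.0035)]
((0.5997542142868042, 0.17842631042003632), (0.049326419830322266, 0.14103440940380096), 4.014470100402832) [0.59970796 0.17829159]
nut 30 [0.42885716 0.1732682  0.01      ] [0.47005239 0.18528105 0.01      ]
blue 148 [0.69082379 0.07375807 0.01      ] [0.75618957 0.13969875 0.01      ]
```

move_arm(
  moves=[
    {"linear": [0, 0, 1], "roll": -0.4},
    {"linear": [0.4, 0.7, 0.3], "roll": -0.4},
    {"linear": [0.47, 0.83, 0], "roll": -0.4},
    {"linear": [0.47, 0.83, 0], "roll": -0.4},
    {"linear": [0.47, 0.83, 0], "roll": -0.4},
    {"linear": [0.47, 0.83, 0], "roll": -0.4},
    {"linear": [0.47, 0.83, 0], "roll": -0.43},
    {"linear": [0.47, 0.83, 0]},
    {"linear": [0.47, 0.83, 0]},
    {"linear": [0.47, 0.83, 0]},
  ],
  gripper=1,
  force=20,
)

```text
schema error: expected keys linear, roll
```

move_arm(
  moves=[
    {"linear": [0.47, 0.83, 0]},
    {"linear": [0.47, 0.83, 0]},
    {"linear": [0.47, 0.83, 0]},
    {"linear": [0.47, 0.83, 0]},
    {"linear": [0.47, 0.83, 0]},
    {"linear": [0.47, 0.83, 0]},
    {"linear": [0.4, 0.7, 0]},
    {"linear": [0, 0, 0]},
    {"linear": [0, 0, 0]},
  ],
)

```text
schema error: expected keys linear, roll
```

move_arm(
  moves=[
    {"linear": [0, 0, 1], "roll": -0.4},
    {"linear": [0.4, 0.7, 0.3], "roll": -0.4},
    {"linear": [0.47, 0.83, 0], "roll": -0.4},
    {"linear": [0.47, 0.83, 0], "roll": -0.4},
    {"linear": [0.47, 0.83, 0], "roll": -0.4},
    {"linear": [0.47, 0.83, 0], "roll": -0.4},
    {"linear": [0.47, 0.83, 0], "roll": -0.43},
    {"linear": [0.47, 0.83, 0], "roll": 0},
    {"linear": [0.47, 0.83, 0], "roll": 0},
    {"linear": [0.47, 0.83, 0], "roll": 0},
  ],
  gripper=1,
  force=20,
)

```text
time_s: 1.35
position: [0.466, -0.1709, 0.2964]
ee_rot: [0.999, -0.043, -0.0, -0.0]
force: [1.0, -0.1, -0.5]
opening: 0.001
grip_force: 0.0
```

move_arm(
  moves=[
    {"linear": [0.47, 0.83, 0], "roll": 0},
    {"linear": [0.47, 0.83, 0], "roll": 0},
    {"linear": [0.47, 0.83, 0], "roll": 0},
    {"linear": [0.47, 0.83, 0], "roll": 0},
    {"linear": [0.47, 0.83, 0], "roll": 0},
    {"linear": [0.47, 0.83, 0], "roll": 0},
    {"linear": [0.4, 0.7, 0], "roll": 0},
    {"linear": [0, 0, 0], "roll": 0},
    {"linear": [0, 0, 0], "roll": 0},
  ],
)

```text
time_s: 2.48
position: [0.6586, 0.1671, 0.2959]
ee_rot: [0.999, -0.043, -0.001, 0.001]
force: [-1.1, -0.9, 0.3]
opening: 0.0004
grip_force: 0.0
```

Run:
```python
from h import *
from scipy.spatial.transform import Rotation as R
o=observe();print(o['time_s'],o['position'],o['joint_positions'],o['force'],o['opening'],R.from_quat(o['ee_rot']).as_matrix().round(3))
c=capture('wrist');save(c,'wrist1.png');print(ray(c,[[320,200],[0,0],[640,400]],0))
```

```text
2.475 [0.65856647 0.16706106 0.29590053] [-0.21507778  0.62007425 -0.12998869  1.19463171  0.07884092  1.33341225
 -1.99699519] [-1.07357539 -0.93434247  0.29088494] 0.00040251357306235046 [[ 0.996 -0.086 -0.001]
 [-0.086 -0.996 -0.002]
 [-0.001  0.002 -1.   ]]
[[ 5.89574379e-01  1.64270616e-01  0.00000000e+00]
 [ 8.77795919e-01  5.31327963e-01 -5.55111512e-17]
 [ 1.72878132e-01 -3.66402485e-01  0.00000000e+00]]
```

View pics/wrist1.png

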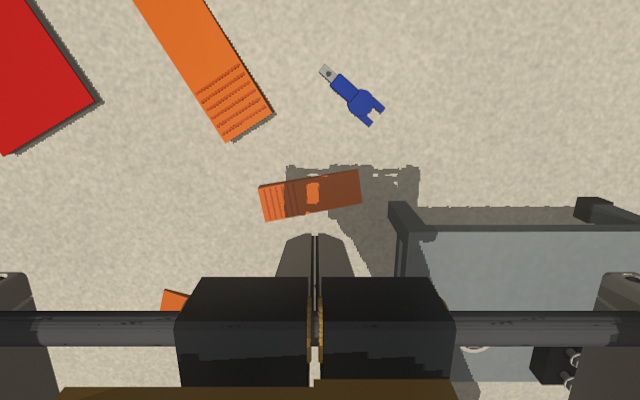

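The wrist view shows the small wedge at px (310,195), thin end to the right, the deck corner with its bare leg near px (400,215), and the torque head at (355,95) well clear.

Run:
```python
from h import *
c=capture('wrist');im=c['image'];hsv=cv2.cvtColor(im,cv2.COLOR_RGB2HSV)
m=cv2.inRange(hsv,(3,110,60),(22,255,255));k=np.zeros_like(m);k[160:228,250:370]=m[160:228,250:370]
p=np.argwhere(k)[:,::-1];print(len(p))
q=ray(c,p,.011)[:,:2].astype(np.float32);r=cv2.minAreaRect(q);print(r,cv2.boxPoints(r).round(4).tolist())
P=cloud(c);z=P[...,2]
dm=(abs(z-.125)<.008)&(P[...,0]>.35)&(P[...,0]<.62);dm[:,:370]=0
q=P[dm][:,:2]
print('deck max corner',q[:,0].max(),q[:,1].max())
e=np.array([.085,.996]);n=np.array([.996,-.085]);print('proj x,y',np.percentile(q@n,[99,99.8]),np.percentile(q@e,[99,99.8]))
print('exp',np.array([.4724,-.0691])@n+.102,np.array([.4724,-.0691])@e+.152)
```

```text
3587
((0.600334882736206, 0.17787626385688782), (0.054950106889009476, 0.14095115661621094), 4.769027233123779) [[0.5670999884605408, 0.24580000340938568], [0.5788000226020813, 0.10540000349283218], [0.6335999965667725, 0.10989999771118164], [0.6219000220298767, 0.25040000677108765]]
deck max corner 0.5862869362970391 0.07573739050208264
proj x,y [0.57775245 0.57810123] [0.11812686 0.12048688]
exp 0.5783839 0.1233304
```

move_arm(
  moves=[
    {"linear": [0, 0.33, -0.9], "roll": 0},
    {"linear": [0, 0, -0.9], "roll": 0},
    {"linear": [0, 0, -0.9], "roll": 0},
    {"linear": [0, 0, -0.9], "roll": 0},
    {"linear": [0, 0, -0.6], "roll": 0},
    {"linear": [0, 0, -0.4], "roll": 0},
    {"linear": [0, 0, -0.2], "roll": 0},
    {"linear": [0, 0, 0], "roll": 0},
    {"linear": [0, 0, 0], "roll": 0},
  ],
)

```text
time_s: 3.7
position: [0.66, 0.188, 0.0103]
ee_rot: [0.999, -0.043, 0.001, -0.0]
force: [-0.4, -0.7, 0.2]
opening: 0.0007
grip_force: 0.0
```

move_arm(
  moves=[
    {"linear": [-0.15, 0, -0.06], "roll": 0},
    {"linear": [-0.1, 0, 0], "roll": 0},
    {"linear": [-0.1, 0, 0], "roll": 0},
    {"linear": [-0.1, 0, 0], "roll": 0},
    {"linear": [-0.1, 0, 0], "roll": 0},
    {"linear": [-0.1, 0, 0], "roll": 0},
    {"linear": [-0.1, 0, 0], "roll": 0},
    {"linear": [0, 0, 0], "roll": 0},
  ],
)

```text
time_s: 4.7
position: [0.6131, 0.1881, 0.005]
ee_rot: [0.999, -0.043, -0.0, 0.0]
force: [0.2, 0.3, -0.3]
opening: 0.0005
grip_force: 0.0
```

```bash
cat > w.py <<'E'
from h import *
c=capture('top');hsv=cv2.cvtColor(c['image'],cv2.COLOR_RGB2HSV)
hm=cv2.inRange(hsv,(3,110,50),(22,255,255));hm[:,:195]=0;hm[:172]=0;hm[215:]=0
p=np.argwhere(hm)[:,::-1];q=ray(c,p,.011)[:,:2].astype(np.float32);r=cv2.minAreaRect(q);print(len(p),r,cv2.boxPoints(r).round(4).tolist())
im=c['image'][150:260,180:340,::-1];cv2.imwrite('pics/t.png',cv2.resize(im,None,fx=4,fy=4,interpolation=cv2.INTER_CUBIC))
P=cloud(c);z=P[...,2];mm=np.zeros(z.shape,np.uint8);mm[180:290,235:365]=(abs(z-.125)<.012)[180:290,235:365]
o=observe();print(o['time_s'],o['position'],o['force'])
E
python3 w.py
```

```text
351 ((0.5975489616394043, 0.19018803536891937), (0.1318206489086151, 0.163088858127594), 2.685375452041626) [[0.527899980545044, 0.2685999870300293], [0.5354999899864197, 0.10559999942779541], [0.6672000288963318, 0.11180000007152557], [0.659600019454956, 0.27469998598098755]]
4.75 [0.61340676 0.18802087 0.00497285] [-0.33638127  0.59138232 -0.31642002]
```

View pics/t.png

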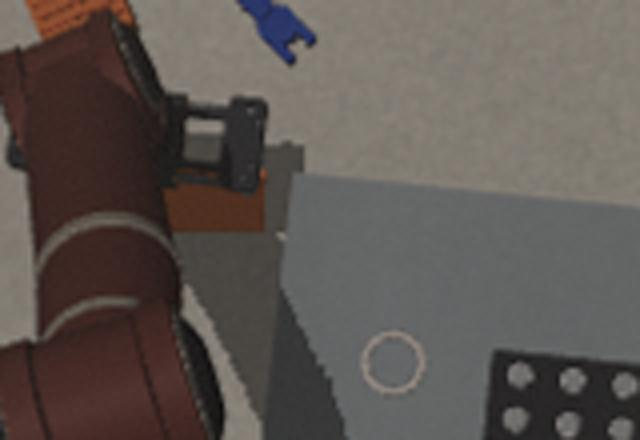

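The top view is mostly covered by the arm. The wedge's visible thin end has swung towards the robot as wanted. I'll back off, rise and turn a quarter for the end push, looking on the way.

move_arm(
  moves=[
    {"linear": [0.3, 0, 0], "roll": 0},
    {"linear": [0.1, 0, 0.3], "roll": 0},
    {"linear": [0, 0, 0.9], "roll": 0.95},
    {"linear": [0, 0, 0.9], "roll": 0.95},
    {"linear": [0, 0.3, 0.9], "roll": 0.95},
    {"linear": [-0.1, 0.3, 0.9], "roll": 0.95},
    {"linear": [-0.2, 0.4, 0.2], "roll": 0.95},
    {"linear": [-0.2, 0.4, 0], "roll": 0.95},
    {"linear": [-0.2, 0.3, 0], "roll": 0.95},
    {"linear": [0, 0.3, 0], "roll": 0.95},
  ],
)

```text
time_s: 6.0
position: [0.5948, 0.3089, 0.2512]
ee_rot: [0.863, 0.506, -0.0, -0.0]
force: [0.4, 0.0, 0.4]
opening: 0.0005
grip_force: 0.0
```

move_arm(
  moves=[
    {"linear": [0, 0, 0], "roll": 0.95},
    {"linear": [0, 0, 0], "roll": 0.95},
    {"linear": [0, 0, 0], "roll": 0.95},
    {"linear": [0, 0, 0], "roll": 0},
    {"linear": [0, 0, 0], "roll": 0},
  ],
)

```text
time_s: 6.62
position: [0.5958, 0.3078, 0.2509]
ee_rot: [0.739, 0.674, -0.0, -0.0]
force: [-0.5, -0.1, -0.4]
opening: 0.0005
grip_force: 0.0
```

```bash
python3 w.py
python3 - <<'E'
from h import *
from scipy.spatial.transform import Rotation as R
o=observe();print(o['position'],o['joint_positions'].round(2),R.from_quat(o['ee_rot']).as_matrix().round(3)[:,1])
c=capture('wrist');save(c,'wrist2.png')
hsv=cv2.cvtColor(c['image'],cv2.COLOR_RGB2HSV);m=cv2.inRange(hsv,(3,110,40),(22,255,255))
k,l,s,ce=cv2.connectedComponentsWithStats(m)
for i in range(1,k):
    if s[i,4]>300:
        q=ray(c,np.argwhere(l==i)[:,::-1],.011)[:,:2].astype(np.float32);r=cv2.minAreaRect(q);print(s[i],r,cv2.boxPoints(r).round(3).tolist())
E
```

```text
698 ((0.5770077109336853, 0.17991101741790771), (0.04833536595106125, 0.13844682276248932), 0.9812129139900208) [[0.5516999959945679, 0.24869999289512634], [0.5540000200271606, 0.11029999703168869], [0.602400004863739, 0.11110000312328339], [0.6000000238418579, 0.24950000643730164]]
6.675 [0.59585267 0.307851   0.25095201] [-1.21029221 -0.2900763  -0.2263339 ]
[0.59585267 0.307851   0.25095201] [-0.22  0.68 -0.56  1.3   0.36  1.27 -0.88] [ 0.996 -0.091 -0.   ]
[  100    58    96   182 11184] ((0.3909461498260498, 0.3337446451187134), (0.21332354843616486, 0.08392350375652313), 68.11698150634766) [[0.31200000643730164, 0.25], [0.38999998569488525, 0.21899999678134918], [0.4699999988079071, 0.4169999957084656], [0.3919999897480011, 0.4480000138282776]]
[  389    86   175   142 10420] ((0.7919601202011108, 0.29069167375564575), (0.200226292014122, 0.08380574733018875), 27.31283950805664) [[0.6840000152587891, 0.28200000524520874], [0.722000002861023, 0.20800000429153442], [0.8999999761581421, 0.29899999499320984], [0.8619999885559082, 0.37400001287460327]]
[ 284  205   42   95 1338] ((0
[... 194 characters left out ...]
.6050000190734863, 0.11500000208616257], [0.6010000109672546, 0.25200000405311584]]
[306 296   6  68 324] ((0.5650429725646973, 0.06339169293642044), (0.11409759521484375, 0.007025131955742836), 84.42816925048828) [[0.5559999942779541, 0.007000000216066837], [0.5630000233650208, 0.006000000052154064], [0.5740000009536743, 0.11999999731779099], [0.5669999718666077, 0.12099999934434891]]
[  54  379  404   21 6223] ((0.47373494505882263, -0.034754782915115356), (0.03855416551232338, 0.6202962398529053), 84.828857421875) [[0.16300000250339508, -0.026000000536441803], [0.781000018119812, -0.0820000022649765], [0.7839999794960022, -0.04399999976158142], [0.16699999570846558, 0.012000000104308128]]
```

View pics/wrist2.png

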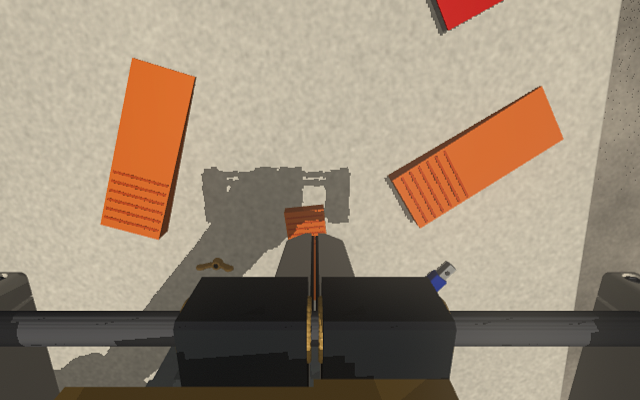

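The wrist view shows the thick end at px (305,222) just ahead of the fingertips, with the nut at (215,266) and torque head at (440,275) untouched. The wedge is at (0.577, 0.180), pointing along -y, about 8 mm off the leg line. It's ready for the end push.

move_arm(
  moves=[
    {"linear": [-0.28, -0.38, -0.5], "roll": 0},
    {"linear": [0, 0, -0.9], "roll": 0},
    {"linear": [0, 0, -0.9], "roll": 0},
    {"linear": [0, 0, -0.9], "roll": 0},
    {"linear": [0, 0, -0.5], "roll": 0},
    {"linear": [0, 0, -0.25], "roll": 0},
    {"linear": [0, 0, -0.1], "roll": 0},
    {"linear": [0, 0, 0], "roll": 0},
    {"linear": [0, 0, 0], "roll": 0},
  ],
)

```text
time_s: 7.85
position: [0.5799, 0.2858, 0.0095]
ee_rot: [0.738, 0.675, 0.001, 0.0]
force: [-0.9, 0.1, 0.6]
opening: 0.0005
grip_force: 0.0
```

move_arm(
  moves=[
    {"linear": [0, -0.2, 0], "roll": 0},
    {"linear": [0, -0.15, 0], "roll": 0},
    {"linear": [0, -0.15, 0], "roll": 0},
    {"linear": [0, -0.15, 0], "roll": 0},
    {"linear": [0, -0.15, 0], "roll": 0},
    {"linear": [0, -0.15, 0], "roll": 0},
    {"linear": [0, -0.15, 0], "roll": 0},
    {"linear": [0, 0, 0], "roll": 0},
    {"linear": [0, 0, 0], "roll": 0},
  ],
)

```text
time_s: 8.98
position: [0.5789, 0.2192, 0.0079]
ee_rot: [0.738, 0.675, -0.0, -0.0]
force: [0.6, 0.2, -0.0]
opening: 0.0007
grip_force: 0.0
```

```bash
python3 w.py
```

```text
526 ((0.5949876308441162, 0.18134497106075287), (0.12914825975894928, 0.18448834121227264), 0.9596875905990601) [[0.5289000272750854, 0.27250000834465027], [0.5320000052452087, 0.08799999952316284], [0.6610999703407288, 0.09019999951124191], [0.6579999923706055, 0.27469998598098755]]
9.025 [0.57884388 0.21948464 0.00798004] [-0.82950344 -0.50033952 -0.47413179]
```

View pics/t.png

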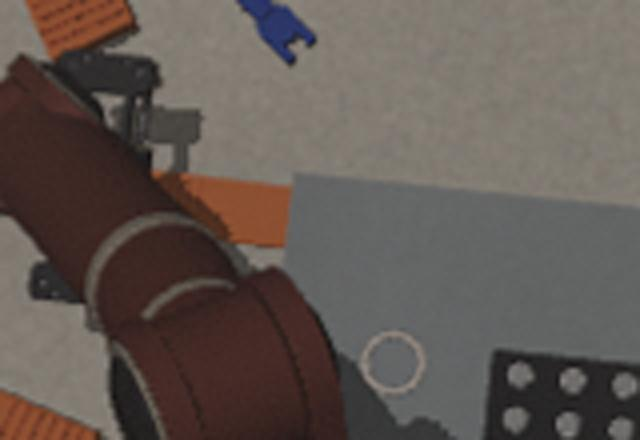

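Run:
```python
from h import *
c=capture('top')
print(ray(c,[[252,196.5],[251,211.5],[227,194]],.007).round(4), ray(c,[[253,193.5]],.125).round(4))
```

```text
[[0.5887 0.0895 0.007 ]
 [0.5403 0.0912 0.007 ]
 [0.5954 0.17   0.007 ]] [[0.5834 0.0725 0.125 ]]
```

move_arm(
  moves=[
    {"linear": [0, -0.12, 0], "roll": 0},
    {"linear": [0, -0.12, 0], "roll": 0},
    {"linear": [0, -0.12, 0], "roll": 0},
    {"linear": [0, -0.12, 0], "roll": 0},
    {"linear": [0, -0.1, 0], "roll": 0},
    {"linear": [0, -0.06, 0], "roll": 0},
    {"linear": [0, 0, 0], "roll": 0},
    {"linear": [0, 0, 0], "roll": 0},
  ],
)

```text
time_s: 10.07
position: [0.5789, 0.1808, 0.0079]
ee_rot: [0.738, 0.675, -0.0, -0.0]
force: [0.2, -0.6, -0.8]
opening: 0.0004
grip_force: 0.0
```

move_arm(
  moves=[
    {"linear": [0, -0.04, 0], "roll": 0},
    {"linear": [0, -0.04, 0], "roll": 0},
    {"linear": [0, 0, 0], "roll": 0},
    {"linear": [0, 0, 0], "roll": 0},
  ],
)

```text
time_s: 10.58
position: [0.579, 0.1758, 0.008]
ee_rot: [0.738, 0.675, -0.0, 0.0]
force: [-0.6, -0.4, 0.5]
opening: 0.0006
grip_force: 0.0
```

move_arm(
  moves=[
    {"linear": [0, -0.03, 0], "roll": 0},
    {"linear": [0, -0.03, 0], "roll": 0},
    {"linear": [0, 0, 0], "roll": 0},
    {"linear": [0, 0, 0], "roll": 0},
  ],
)

```text
time_s: 11.08
position: [0.579, 0.1722, 0.008]
ee_rot: [0.738, 0.675, -0.0, 0.0]
force: [0.3, 0.1, -0.2]
opening: 0.0001
grip_force: 0.0
```

move_arm(
  moves=[
    {"linear": [0, -0.03, 0], "roll": 0},
    {"linear": [0, 0, 0], "roll": 0},
    {"linear": [0, 0, 0], "roll": 0},
  ],
)

```text
time_s: 11.45
position: [0.579, 0.1704, 0.008]
ee_rot: [0.738, 0.675, -0.0, 0.0]
force: [-0.3, -0.1, 0.5]
opening: 0.0007
grip_force: 0.0
```

move_arm(
  moves=[
    {"linear": [0, -0.03, 0], "roll": 0},
    {"linear": [0, 0, 0], "roll": 0},
    {"linear": [0, 0, 0], "roll": 0},
  ],
)

```text
time_s: 11.82
position: [0.579, 0.1686, 0.008]
ee_rot: [0.738, 0.675, -0.0, 0.0]
force: [0.0, -0.5, 0.3]
opening: 0.0005
grip_force: 0.0
```

move_arm(
  moves=[
    {"linear": [0, -0.03, 0], "roll": 0},
    {"linear": [0, 0, 0], "roll": 0},
    {"linear": [0, 0, 0], "roll": 0},
  ],
)

```text
time_s: 12.2
position: [0.579, 0.1669, 0.008]
ee_rot: [0.738, 0.675, -0.0, 0.0]
force: [0.2, 0.1, -0.3]
opening: 0.0007
grip_force: 0.1
```

move_arm(
  moves=[
    {"linear": [0, -0.03, 0], "roll": 0},
    {"linear": [0, 0, 0], "roll": 0},
    {"linear": [0, 0, 0], "roll": 0},
  ],
)

```text
time_s: 12.58
position: [0.5791, 0.166, 0.0081]
ee_rot: [0.738, 0.675, 0.001, -0.0]
force: [0.6, 2.0, -0.6]
opening: 0.0006
grip_force: 1.2
```

move_arm(
  moves=[
    {"linear": [0, -0.02, 0], "roll": 0},
    {"linear": [0, 0, 0], "roll": 0},
    {"linear": [0, 0, 0], "roll": 0},
  ],
)

```text
time_s: 12.95
position: [0.579, 0.1653, 0.0081]
ee_rot: [0.738, 0.675, 0.001, -0.001]
force: [0.4, 4.9, -2.0]
opening: 0.0008
grip_force: 2.6
```

Run:
```python
from h import *
f=[]
for i in range(3):
    c=capture('top');f.append(observe()['force'])
print(np.mean(f,0),f)
```

```text
[ 0.91367546  5.02969242 -2.16014399] [array([ 1.7645655 ,  4.56261849, -2.60375393]), array([ 0.44429403,  5.65855375, -1.20426169]), array([ 0.53216685,  4.867905  , -2.67241636])]
```

move_arm(
  moves=[
    {"linear": [0, -0.008, 0], "roll": 0},
    {"linear": [0, 0, 0], "roll": 0},
    {"linear": [0, 0, 0], "roll": 0},
  ],
)

```text
time_s: 13.48
position: [0.579, 0.1652, 0.0081]
ee_rot: [0.738, 0.675, 0.001, -0.001]
force: [-0.0, 5.2, -1.9]
opening: 0.0002
grip_force: 2.8
```

move_arm(
  moves=[
    {"linear": [0, 0.1, 0], "roll": 0},
    {"linear": [0, 0.4, 0], "roll": 0},
    {"linear": [0, 0.4, 0.5], "roll": 0},
    {"linear": [0, 0.5, 0.9], "roll": 0},
    {"linear": [0, 0, 0.9], "roll": 0},
    {"linear": [0, 0, 0.9], "roll": 0},
    {"linear": [0, 0, 0.4], "roll": 0},
    {"linear": [0, 0, 0], "roll": 0},
    {"linear": [0, 0, 0], "roll": 0},
  ],
)

```text
time_s: 14.6
position: [0.5784, 0.2456, 0.2223]
ee_rot: [0.738, 0.675, -0.002, 0.0]
force: [0.3, 0.5, 0.1]
opening: 0.0004
grip_force: 0.0
```

```bash
python3 w.py
python3 - <<'E'
from h import *
c=capture('wrist')
c=capture('top');P=cloud(c);z=P[...,2];mm=np.zeros(z.shape,np.uint8);mm[180:290,235:365]=(z>.113)[180:290,235:365]
mm=cv2.morphologyEx(mm,cv2.MORPH_OPEN,np.ones((3,3)))
q=ray(c,np.argwhere(mm)[:,::-1],.125)[:,:2].astype(np.float32);print(cv2.minAreaRect(q))
print(observe()['position'])
E
```

```text
357 ((0.5675292015075684, 0.17956587672233582), (0.06263954192399979, 0.18492154777050018), 5.758687973022461) [[0.5271000266075134, 0.26840001344680786], [0.5455999970436096, 0.0843999981880188], [0.6079999804496765, 0.09070000052452087], [0.5893999934196472, 0.27469998598098755]]
14.65 [0.5782172  0.24580254 0.22186968] [-0.18159756  0.66449154 -0.40407249]
((0.43237704038619995, -0.050757601857185364), (0.33378925919532776, 0.2870551645755768), 85.23136138916016)
[0.57832443 0.24647931 0.2220558 ]
```

View pics/t.png

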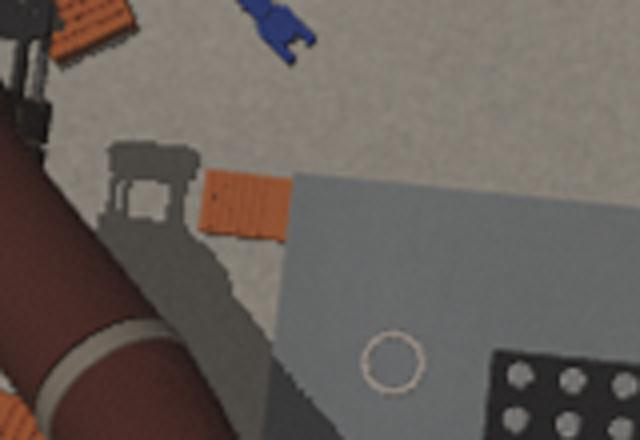

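The wedge's ribbed end, px (203–290, 170–240) in the crop, now sits tight against the deck edge. The deck corner, gasket and torque head haven't moved. Next I'll press on the deck above the leg.

move_arm(
  moves=[
    {"linear": [-0.03, -0.8, 0], "roll": 0},
    {"linear": [-0.03, -0.8, 0], "roll": 0},
    {"linear": [-0.03, -0.8, 0], "roll": 0},
    {"linear": [-0.03, -0.68, 0], "roll": 0},
    {"linear": [0, 0, -0.7], "roll": 0},
    {"linear": [0, 0, -0.5], "roll": 0},
    {"linear": [0, 0, -0.15], "roll": 0},
    {"linear": [0, 0, -0.05], "roll": 0},
    {"linear": [0, 0, 0], "roll": 0},
    {"linear": [0, 0, 0], "roll": 0},
  ],
)

```text
time_s: 16.0
position: [0.5725, 0.0631, 0.1411]
ee_rot: [0.738, 0.675, 0.001, 0.001]
force: [0.2, -0.4, -0.3]
opening: 0.0004
grip_force: 0.0
```

move_arm(
  moves=[
    {"linear": [0, 0, -0.08], "roll": 0},
    {"linear": [0, 0, -0.06], "roll": 0},
    {"linear": [0, 0, -0.05], "roll": 0},
    {"linear": [0, 0, -0.04], "roll": 0},
    {"linear": [0, 0, 0], "roll": 0},
    {"linear": [0, 0, 0], "roll": 0},
  ],
)

```text
time_s: 16.75
position: [0.5719, 0.0628, 0.1263]
ee_rot: [0.738, 0.675, 0.0, -0.0]
force: [0.1, -0.2, 0.1]
opening: 0.0006
grip_force: 0.0
```

move_arm(
  moves=[
    {"linear": [0, 0, -0.03], "roll": 0},
    {"linear": [0, 0, 0], "roll": 0},
    {"linear": [0, 0, 0], "roll": 0},
  ],
)

```text
time_s: 17.12
position: [0.5721, 0.0628, 0.1254]
ee_rot: [0.738, 0.675, 0.0, 0.0]
force: [-2.1, -0.0, 4.7]
opening: 0.0004
grip_force: 2.7
```

move_arm(
  moves=[
    {"linear": [0, 0, -0.025], "roll": 0},
    {"linear": [0, 0, 0], "roll": 0},
    {"linear": [0, 0, 0], "roll": 0},
    {"linear": [0, 0, 0], "roll": 0},
  ],
)

```text
time_s: 17.62
position: [0.5722, 0.0628, 0.1253]
ee_rot: [0.738, 0.675, 0.0, 0.001]
force: [-3.1, -0.6, 12.2]
opening: 0.0006
grip_force: 6.4
```

move_arm(
  moves=[
    {"linear": [0, 0, 0], "roll": 0},
    {"linear": [0, 0, 0], "roll": 0},
    {"linear": [0, 0, 0], "roll": 0},
    {"linear": [0, 0, 0.1], "roll": 0},
    {"linear": [0, 0, 0.3], "roll": 0},
    {"linear": [0, 0, 0.8], "roll": 0},
    {"linear": [0, 0.7, 0.8], "roll": 0},
    {"linear": [0, 0.9, 0.3], "roll": 0},
    {"linear": [0, 0.9, 0], "roll": 0},
    {"linear": [0, 0.9, 0], "roll": 0},
  ],
)

```text
time_s: 18.88
position: [0.572, 0.2672, 0.2601]
ee_rot: [0.738, 0.675, 0.0, 0.0]
force: [0.7, -0.6, 0.1]
opening: 0.0005
grip_force: 0.0
```

move_arm(
  moves=[
    {"linear": [0, 0, 0], "roll": 0},
    {"linear": [0, 0, 0], "roll": 0},
    {"linear": [0, 0, 0], "roll": 0},
  ],
)

```text
time_s: 19.25
position: [0.5726, 0.2635, 0.2597]
ee_rot: [0.739, 0.674, -0.001, 0.001]
force: [0.1, -0.6, -1.3]
opening: 0.0006
grip_force: 0.0
```

```bash
python3 w.py
python3 - <<'E'
from h import *
c=capture('scene');cv2.imwrite('pics/s9.png',cv2.resize(c['image'][140:300,290:450,::-1],None,fx=3.6,fy=3.6,interpolation=cv2.INTER_CUBIC))
E
```

```text
337 ((0.5733715891838074, 0.12396794557571411), (0.06846819072961807, 0.05059901997447014), 83.81580352783203) [[0.5444999933242798, 0.09269999712705612], [0.5947999954223633, 0.08720000088214874], [0.6021999716758728, 0.15530000627040863], [0.5519000291824341, 0.1606999933719635]]
19.3 [0.57264115 0.26364969 0.25982318] [ 0.32206248 -0.49165034  0.0706947 ]
```

View pics/s9.png

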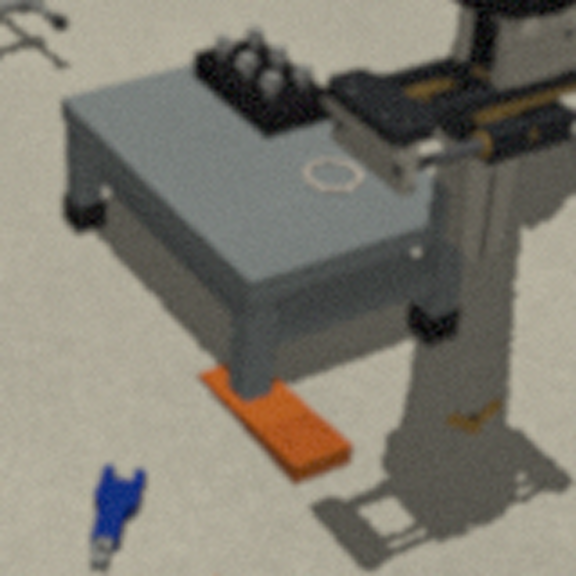

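The bare leg at crop px (255,385) stands on the wedge, and everything else is in place, so I'm handing the job in.

```bash
python3 -c "
from h import *
print(finish_job())"
```

```text
the job is handed in; nothing more can be done
None
```

The wedge is snug under the bare leg, pushed in to about 5 N. A 12 N press on the deck above that leg showed no give, and the arm is clear with the job handed in at about 19 s; the hand-in call returned no verdict.

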